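Set a folding bike on its kickstand and hold it upright

ROBOT

A 6-joint arm with a two-finger parallel gripper is mounted at the origin on the work surface. World frame = base frame: x ahead of the robot, y to its left, z up, the work surface at z = 0. Lengths are in m, angles in degrees, forces in N, time in s.
With the tool pointing down it reaches from about 0.4 to 0.825 m from the base axis. Payload 7 kg.
Tool frame: the origin (TCP) lies between the finger pads; the fingertips stand 25 mm ahead of it and the grasp point (between the pads) lies 6 mm ahead of it; z points along the fingers, y is the line along which they close (so a half turn about z gives the same grasp; the last joint's range is limited). The gripper opens to 88 mm and grips with 3 to 60 N. Pads are 19 mm wide; open, the fingers measure 130 mm over their backs; the gripper's body (78 mm by 193 mm) begins 47 mm behind the grasp point.
Start: joints at [93.341, 20.546, 0.682, 0, -70.136, -16.507], TCP at [0.154, 0.657, 0.218] pointing down, gripper open.
Joint ranges: [-176.03, 176.03], [-82.01, 121.73], [-58.28, 71.71], [-173.87, 95.51], [-174.79, -0.11], [-173.66, 173.66]. Speed limits (degrees/s): [136.94, 136.94, 172.46, 180, 180, 180].

INTERFACE

Orientations are given as [roll, pitch, yaw] about the fixed x, y, z axes, in that order (R = Rz(yaw) Ry(pitch) Rx(roll)).
In Python, from plant import status, optics, job gives the robot as it stands. The module is installed in compiled form; this text tells all that it offers.
- The arm moves only by the tool move_tool, called after ">>>" as a command line: name --argument value ..., lists and objects as JSON in quotes. Schema: {"type":"object","properties":{"offsets":{"type":"object","properties":{"ticks":{"type":"array","items":{"type":"array","items":{"type":"number"},"minItems":5,"maxItems":5},"minItems":1,"maxItems":8}},"additionalProperties":false,"required":["ticks"]},"only":{"type":"string"},"quiet":{"type":"boolean"},"lines":{"type":"string"}},"required":["offsets"],"additionalProperties":false}. offsets is an object whose key "ticks" holds a list of rows, 1 to 8 of them, each of 5 numbers: dx, dy, dz in m, then a turn about the tool's z in degrees, then the finger opening in m; each row is the pose to reach, as a shift and turn from the pose commanded when the call began, along the tool's axes at that moment; what a row does not reach only later rows make up. A row lasts 1/8 s, in which the tool goes at most 0.0625 m and 10.7 degrees, less where a joint would pass 70% of its speed; a pose out of reach is approached as far as the arm can. The fingers move at their own pace and stop on an object; the grip force is fixed at half the most. Time passes only in rows, so rows that do not move let the fingers close. The tool returns the time, the measured TCP pose, the force, the opening and the grip force at its end. only (a regular expression) keeps the lines of the reply that match it, lines (a string "A,B") keeps lines A to B, and quiet returns only ok. Input that does not fit is refused with a message, and nothing moves.
- status.get_obs(): the state, without advancing time (a new reading comes with each control period).
- optics.snapshot(name): name is "scene" or "top" or "wrist"; returns a dict with "frame" (480x640x3 uint8, red, green, blue), "z_map" (480x640 float32, m along the optical axis (not along the pixel's ray), 0 where there is no reading), "fovy" (degrees; the focal length in pixels is half the picture's height over the tangent of half this angle, whatever the lens; pixels are square), "cx", "cy" (the principal point, pixels), "R" (3x3) and "t" (3): a world point X has camera coordinates R X + t; the wrist camera has in their place "T_tool_cam" (4x4, takes a point from camera to tool coordinates, whose origin is the TCP and whose axes are the flange's). Camera axes: x right, y down, z forward; pixel columns grow to the right and rows downward; lengths in m; the calibration is good to about 2 mm. A picture is of the moment at which its call begins: read the wrist's pose just before it.
- job.close_job(): hands the job in; it is judged then, once.
The state is a dict: "clock": time; "joint_pos": joint angles; "qvel": joint speeds; "tau": joint torques, N m; "tool_pos": TCP position; "orientation": TCP orientation; "force": force on the tool from outside, world axes, zero at the start; "moment": the same for the moment, N m; "opening": finger opening in m; "gripper_force": force on a finger pad.
Only numpy, scipy, OpenCV 4.12 (cv2) and the standard library are available. Lean on these libraries where they do the work, as an engineer would, in place of code of your own. Each camera call takes 0.05 s, during which the arm holds its last target. There are 200 camera calls.

TASK

The rear half of a small folding bicycle leans in a wheel chock on the bench and needs holding up so that its new kickstand can be measured. First hang the loose black tube protector over the bare stretch of the main tube and let go of it; then, with the bike still leaning in the chock, flip the kickstand down until it has snapped past centre to its stop. Last, take the tube through the protector, bring the bike upright and finish while still gripping it there, holding it upright and still; do not let it go over onto the stand side, and leave the other things on the bench where they are.

Things in the scene. Friction and masses are not known exactly. Their poses are not given: they have to be found in the camera images.
- chock: Fixed steel wheel chock, base 450 x 150 x 5 mm, side hoops 91 mm high 50 mm either side of the middle, padded timber prop under the bottom bracket. Origin on the bench under the tyre's contact line, 200 mm ahead of the axle. x points to the bike's rear (wheel); the bike's open front faces -x, to the robot. y across: kickstand on the -y side, bike leans to +y. Yaw up to 0.2 rad.
- rear_bike (a joint): Lean of the bike half, rad: 0 upright, + towards the chock's +y. Starts at about 0.19 on the +y hoop; -0.19 is the other stop. Rolls freely about the chock's x axis, 5 mm over the bench; falls over if not held (1.9 kg; 2 to 3 N at the main tube lifts it). Grey frame, wheel 310 mm across, 48 mm wide, axle at chock x +200 mm; seat tube top 340 mm high at chock x +10 mm, 37 mm across.
- tube_mid (a point): Middle of the bare stretch of the main tube, on its axis: chock x -122 mm, 285 mm above the contact line when upright. Axes are the bike's (x rearward along the tube, y across, z up when upright). Tube round, 34 mm in diameter, level; bare for 40 mm either way, up to the gusset and seat tube (rear) and the folding hinge plate (front; 52 mm wide, 60 mm high).
- kickstand (a joint): Leg angle, rad: 0 folded up (start; leg level, pointing to the rear), grows as the foot swings down, 1.8 at its lower stop (just ahead of vertical). An over-centre spring pulls it up below about 0.7 and snaps it down beyond; it takes up to 0.35 N m (about 4 N at leg_push). Pivot axle crosswise at chock x +10 mm, 46 mm to the -y side of the bike's middle plane, 170 mm above the contact line.
- leg_push (a point): Point on the axis of the kickstand leg (round aluminium bar, 15 mm in diameter), 90 mm along from the pivot axle and 39 mm further out to -y than the pivot: a good place to press the leg down from above. Moves with the leg; axes are the leg's (x along it away from the pivot, y along the pivot axle).
- leg_foot (a point): Centre of the rubber foot (19 mm in diameter), 157 mm along the leg from its pivot. With the bike upright and the stand down it hangs about 12 mm clear of the bench.
- protector: Loose black plastic tube protector, an upside-down U: 60 mm long (its x), 48 mm wide over the cheeks (y; 52 mm over the beads at the lower edges), 46 mm high; inside 40 mm wide, 42 mm deep; open below and at both ends. 110 g. Origin: middle of its open underside; z up. Starts crown up on the bench at one of three places, yaw up to 0.7. Hung on the tube, its origin is 25 mm below the tube's axis.
- front_hub: Bystander: aluminium wheel hub standing on end, 48 mm across, 92 mm high with its axle. Origin at its foot.
- pedal: Bystander: black pedal lying flat, 85 x 70 x 22 mm. Origin at its underside.
- sprocket: Bystander: flat steel sprocket ring 68 mm across, 6 mm thick, near the kickstand. Origin at its underside.
- crank: Bystander: aluminium crank arm lying flat, 160 mm long, 16 mm high. Origin at its underside.
- spanner: Bystander: steel spanner 170 mm long lying flat.
- grease: Bystander: white jar, 64 mm across, 62 mm high. Origin at its foot.
There are look-alikes about, which are no part of the job. Leave any red look-alike of the protector alone.

How it is judged (in metres and radians):
On the way, in this order (a step that is already met when the one before it is completed fails the run):
1. the protector hangs over the bare stretch of the main tube, let go and at rest, and the bike still leans in the chock (x of protector in the frame of tube_mid between -0.03 and 0.03 m and y of protector in the frame of tube_mid between -0.014 and 0.014 m and z of protector in the frame of tube_mid between -0.033 and -0.017 m and angle between protector's own z axis and vertical below 0.45 rad and contact force between the fingers and protector below 0.1 N and linear speed of protector below 0.03 m/s and value of joint rear_bike above 0.12 rad), for 0.3 s.
2. the kickstand has snapped down to its stop while the bike still leans in the chock (value of joint kickstand above 1.7 rad and value of joint rear_bike above 0.12 rad), for 0.2 s.
At the end, for the whole second after the job is handed in: The bike half is upright within 0.04 rad (about 2 degrees) and still, the kickstand is down at its stop, and the fingers grip the protector (more than 5 N), which sits over the bare stretch of the main tube: only the gripper holds the bike, off both hoops and off the stand's foot (value of joint rear_bike between -0.04 and 0.04 rad and velocity of joint rear_bike between -0.05 and 0.05 rad/s and value of joint kickstand above 1.7 rad and contact force between the fingers and protector above 5 N and x of protector in the frame of tube_mid between -0.03 and 0.03 m and y of protector in the frame of tube_mid between -0.014 and 0.014 m and z of protector in the frame of tube_mid between -0.033 and -0.014 m); the arm keeps its last pose, push and grip.
It fails at once if the bike goes over onto the stand side (value of joint rear_bike below -0.08 rad).
It fails at once if another thing on the bench is shifted by more than 3 cm (distance of any of front_hub, pedal, sprocket, crank, spanner, grease from where it was at the start of the episode above 0.03 m).
It also fails if it takes over 72 s, if anything falls off the work surface, if the arm or the gripper's body presses on something with over 40 N, if the wrist force passes 120 N, or if a joint passes its speed limit or range.

## Working session

There is one attempt and no reset: what is moved stays moved. The work goes in short steps, Python scripts to look and compute and a tool call to move; the robot and the scene stay as the last step left them, time stands still between calls to the robot, and variables do not carry over. Pictures are saved under pics/ and viewed, at most 14 in all, crops included, and the job is handed in when it is done.

```bash
mkdir -p pics
```

Create h.py:
```python
import numpy as np, cv2
from plant import status, optics
from scipy.spatial.transform import Rotation as Ro
def snap(n):
    o=status.get_obs(); s=optics.snapshot(n)
    s['f']=240/np.tan(np.radians(s['fovy'])/2)
    if n=='wrist':
        T=np.eye(4);T[:3,:3]=Ro.from_euler('xyz',o['orientation'],degrees=True).as_matrix();T[:3,3]=o['tool_pos']
        W=T@s['T_tool_cam']
    else:
        W=np.eye(4);W[:3,:3]=s['R'].T;W[:3,3]=-s['R'].T@s['t']
    s['W']=W; return s
def cloud(s):
    v,u=np.mgrid[:480,:640]; z=s['z_map']
    P=np.stack([(u-s['cx'])/s['f']*z,(v-s['cy'])/s['f']*z,z],-1)
    P=P@s['W'][:3,:3].T+s['W'][:3,3]; P[z==0]=np.nan
    return P
def ray(s,u,v,h):
    d=s['W'][:3,:3]@np.array([(u-s['cx'])/s['f'],(v-s['cy'])/s['f'],1]); c=s['W'][:3,3]
    return c+d*(h-c[2])/d[2]
```

Run:
```python
from h import *
import pickle
print(status.get_obs())
for n in ['scene','top','wrist']:
    s=snap(n); pickle.dump(s,open(n+'.pkl','wb')); cv2.imwrite(f'pics/{n}0.png',s['frame'][:,:,::-1]); print(n,s['fovy'],s['cx'],s['cy'],s['W'].round(3).tolist())
```

```text
{'clock': 0.0, 'joint_pos': array([ 9.33412698e+01,  2.05903866e+01,  6.33455158e-01, -2.15248226e-02,
       -7.01351027e+01, -1.65074726e+01]), 'qvel': array([ 0.0491606 ,  0.10176792,  0.02396742, -0.0552309 ,  0.00822845,
       -0.0301573 ]), 'tau': array([ 6.34057469e-04, -5.82718027e+01,  2.93066901e+01,  6.99789271e+00,
        7.08003514e-03, -1.44859014e-04]), 'tool_pos': array([0.1536465 , 0.65675947, 0.21682769]), 'orientation': array([ 1.79906009e+02, -6.75263878e-03, -1.31735277e+01]), 'force': array([-0.32120512, -0.707095  , -0.31811046]), 'moment': array([0.02668822, 0.02542798, 0.01263398]), 'gripper_force': 0.0, 'opening': 0.08743211189993393}
scene 48.46122443047475 332.92688003311343 239.8899161869144 [[0.206, 0.652, -0.73, 1.51], [0.979, -0.136, 0.154, -0.249], [0.001, -0.746, -0.666, 1.04], [0.0, 0.0, 0.0, 1.0]]
top 43.269148860162176 325.25575245436954 233.49611715115577 [[0.029, -0.993, 0.112, 0.411], [-0.999, -0.032, -0.021, -0.035], [0.024, -0.111, -0.994, 1.617], [0.0, 0.0, 0.0, 1.0]]
wrist 58.83231136625498 328.98285819726993 241.1641477406624 [[-0.227, -0.942, -0.247, 0.221], [-0.974, 0.22, 0.056, 0.642], [0.001, 0.253, -0.967, 0.384], [0.0, 0.0, 0.0, 1.0]]
```

View pics/scene0.png

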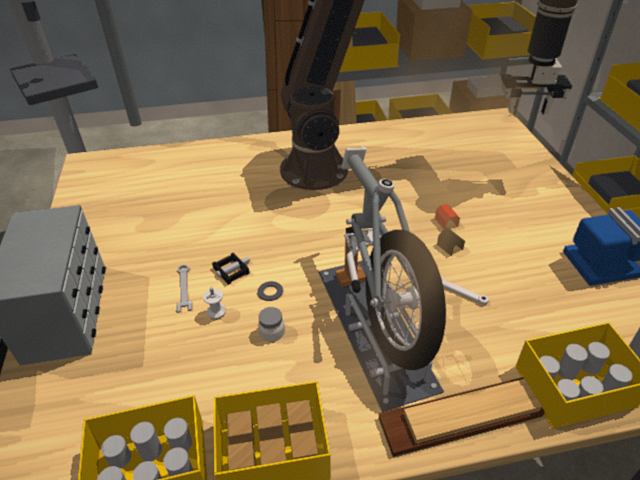

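View pics/top0.png

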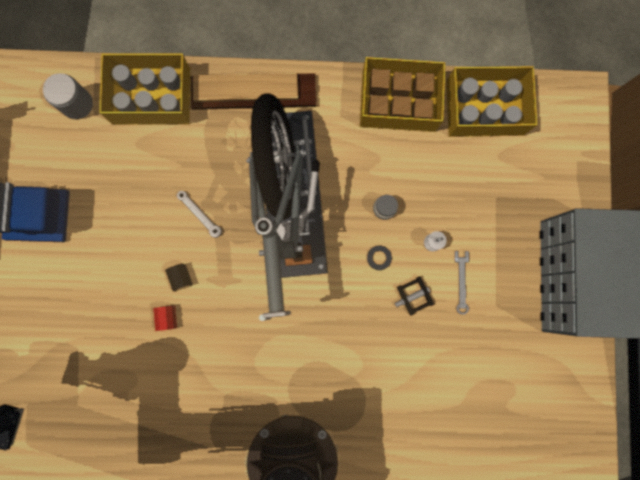

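The scene view shows the bike in mid-picture with its front to the robot. In the top view the black protector is at (179,277), the red one at (165,318), the seat tube top at (264,226), the hinge plate at (273,316), the kickstand leg at about (313,185), and the sprocket, hub, jar and pedal on the -y side.

Run:
```python
from h import *
import pickle
s=pickle.load(open('top.pkl','rb')); P=cloud(s); F=s['frame'].astype(int)
print('z at bench',[P[v,u].round(3).tolist() for v,u in [(300,200),(350,300),(300,450)]])
# protector
m=np.zeros((480,640),np.uint8); roi=np.s_[255:300,155:205]
m[roi]=(F[roi].max(-1)<75)
cs,_=cv2.findContours(m,0,1); c=max(cs,key=cv2.contourArea); print('area',cv2.contourArea(c),cv2.minAreaRect(c))
mm=np.zeros_like(m);cv2.drawContours(mm,[c],-1,1,-1); q=P[(mm>0)]; q=q[~np.isnan(q[:,0])]
print('z pct',np.percentile(q[:,2],[5,25,50,75,95]).round(4))
t=q[q[:,2]>0.036]; print('top pts',len(t),t.mean(0).round(4)); r=cv2.minAreaRect((t[:,:2]*1000).astype(np.float32)); print('rect mm',r)
for pt in cv2.boxPoints(cv2.minAreaRect(c)): print(ray(s,*pt,0.04).round(4))
# tube: points high
for v in range(228,325,6):
    row=P[v]; ok=np.where((row[:,2]>0.2)&(np.arange(640)>230)&(np.arange(640)<320))[0]
    if len(ok): 
        k=ok[np.argmax(row[ok,2])]; print(v,ok.min(),ok.max(),row[ok].mean(0).round(3),'max',row[k].round(4))
# chock plate : dark grey, z~5mm
h=(np.abs(P[:,:,2]-0.005)<0.006)&(F.max(-1)<85)
h[:100]=0;h[290:]=0;h[:,:245]=0;h[:,335:]=0
p=P[h]; print(len(p)); print(cv2.minAreaRect((p[:,:2]*1000).astype(np.float32)))
cv2.imwrite('pics/c1.png',cv2.resize(s['frame'][90:335,140:440,::-1],None,fx=2.4,fy=2.4,interpolation=cv2.INTER_CUBIC))
w=pickle.load(open('wrist.pkl','rb'));cv2.imwrite('pics/c2.png',w['frame'][:,:,::-1])
```

```text
z at bench [[0.406, 0.258, -0.006], [0.282, -0.011, -0.011], [0.425, -0.408, -0.004]]
area 371.0 ((178.60000610351562, 276.3000183105469), (21.81971549987793, 19.28989028930664), 71.56504821777344)
z pct [0.0182 0.0375 0.0426 0.0455 0.0501]
top pts 319 [0.4637 0.3116 0.0439]
rect mm ((464.2236633300781, 310.3573303222656), (56.71310043334961, 44.93515396118164), 21.271045684814453)
[0.4829 0.3416 0.04  ]
[0.5001 0.2954 0.04  ]
[0.4472 0.2747 0.04  ]
[0.4301 0.3208 0.04  ]
228 255 297 [0.567 0.055 0.307] max [0.5623 0.0664 0.3412]
234 259 306 [0.555 0.051 0.294] max [0.5503 0.0687 0.3329]
240 263 296 [0.545 0.042 0.266] max [0.5406 0.064  0.3036]
246 264 302 [0.533 0.031 0.251] max [0.5278 0.0482 0.3059]
252 264 295 [0.519 0.038 0.258] max [0.5144 0.0585 0.3055]
258 265 286 [0.504 0.047 0.278] max [0.5019 0.0451 0.3046]
264 265 280 [0.489 0.05  0.297] max [0.4889 0.0446 0.304 ]
270 266 280 [0.476 0.049 0.298] max [0.4757 0.0506 0.3037]
276 266 281 [0.463 0.047 0.298] max [0.463  0.0436 0.3037]
282 267 281 [0.45  0.046 0.297] max [0.4499 0.0475 0.303 ]
288 267 282 [0.437 0.044 0.298] max [0.4372 0.0382 0.3064]
294 268 282 [0.424 0.042 0.299] max [0.4246 0.0314 0.3035]
300 268 283 [0.411 0.041 0.297] max [0.4115 0.0373 0.3039]
306 269 283 [0.399 0.039 0.298] max [0.3987 0.0369 0.3026]
312 269 290 [0.386 0.031 0.307] max [0.3866 0.0228 0.3193]
318 259 271 [0.372 0.062 0.294] max [0.3725 0.0632 0.3099]
2271
((714.1060180664062, 30.638580322265625), (476.5388488769531, 176.78509521484375), 9.849967956542969)
```

View pics/c1.png

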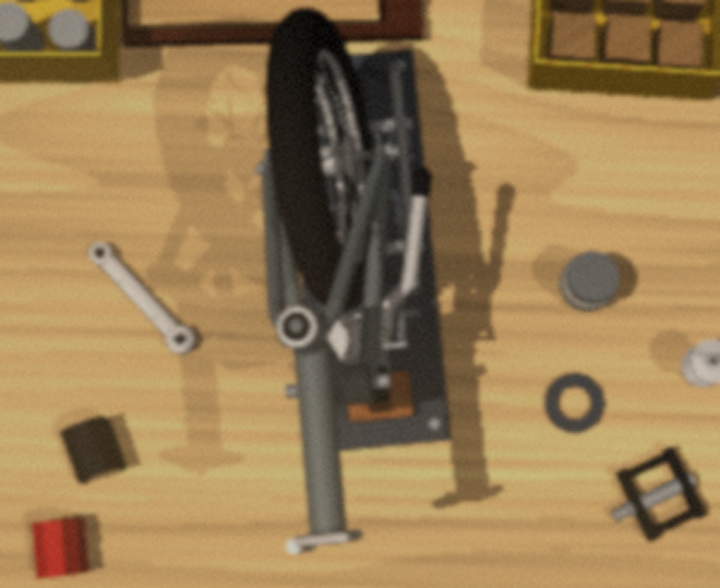

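The crop shows the tube running from the seat tube top at (297,326) to the hinge plate at about (325,540). The silver leg goes from about (390,300) to a black foot at (420,180), with clear bench beside it. I'll fit the tube axis and the leg numerically and move over the protector.

Run:
```python
from h import *
import pickle
s=pickle.load(open('top.pkl','rb')); P=cloud(s)
A=[]
for v in range(262,308,2):
    row=P[v]; k=np.where((row[:,2]>0.26)&(np.arange(640)>250)&(np.arange(640)<295))[0]
    A.append(ray(s,(k.min()+k.max())/2,v,0.285)[:2])
A=np.array(A); vx,vy,x0,y0=cv2.fitLine(A.astype(np.float32),2,0,.01,.01).ravel(); 
if vx<0: vx,vy=-vx,-vy
print('tube yaw',np.degrees(np.arctan2(vy,vx)),'pt',x0,y0,'resid',np.std((A[:,1]-y0)*vx-(A[:,0]-x0)*vy))
g=cv2.cvtColor(s['frame'],cv2.COLOR_RGB2GRAY)
st=ray(s,140+297/2.4,90+326/2.4,0.339); print('seat top',st)
for v in (312,314,316,318): print('hinge',v,ray(s,272,v,0.31).round(4))
e=np.array([vx,vy]); tm=np.array([x0,y0])+e*((st[:2]-[x0,y0])@e-0.132); print('tube_mid',tm)
# leg: high points on -y side
n=np.array([-vy,vx])
for v in range(165,225,6):
    row=P[v]; k=[u for u in range(298,325) if 0.12<row[u,2]<0.3]
    if k: print(v,k[0],k[-1],[ (u,row[u].round(3).tolist()) for u in k[::3]])
```

```text
tube yaw 7.350002 pt 0.44621953 0.045958716 resid 0.0003386067839112816
seat top [0.56709104 0.06943758 0.339     ]
hinge 312 [0.3857 0.0467 0.31  ]
hinge 314 [0.3815 0.0465 0.31  ]
hinge 316 [0.3773 0.0463 0.31  ]
hinge 318 [0.373  0.0462 0.31  ]
tube_mid [0.43717644 0.04479225]
165 298 319 [(298, [0.731, 0.005, 0.207]), (301, [0.738, -0.001, 0.18]), (313, [0.733, -0.03, 0.202]), (316, [0.735, -0.038, 0.198]), (319, [0.736, -0.045, 0.194])]
171 298 318 [(298, [0.722, 0.005, 0.184]), (301, [0.724, -0.002, 0.173]), (314, [0.719, -0.033, 0.2]), (317, [0.72, -0.04, 0.198])]
177 298 317 [(298, [0.709, 0.005, 0.176]), (301, [0.709, -0.002, 0.177]), (313, [0.705, -0.031, 0.198]), (316, [0.707, -0.039, 0.192])]
183 298 316 [(298, [0.691, 0.004, 0.191]), (301, [0.693, -0.003, 0.18]), (313, [0.692, -0.032, 0.194]), (316, [0.692, -0.039, 0.195])]
189 298 315 [(298, [0.677, 0.004, 0.19]), (310, [0.677, -0.025, 0.194]), (313, [0.677, -0.032, 0.193])]
195 298 315 [(298, [0.661, 0.003, 0.193]), (309, [0.662, -0.023, 0.195]), (312, [0.663, -0.03, 0.194]), (315, [0.664, -0.038, 0.185])]
201 298 314 [(298, [0.647, 0.002, 0.193]), (309, [0.648, -0.024, 0.191]), (312, [0.648, -0.031, 0.193])]
207 298 313 [(298, [0.632, 0.002, 0.198]), (308, [0.634, -0.022, 0.191]), (311, [0.634, -0.029, 0.191])]
213 298 309 [(298, [0.618, 0.001, 0.195]), (303, [0.62, -0.01, 0.185]), (306, [0.619, -0.017, 0.189]), (309, [0.62, -0.025, 0.19])]
219 298 308 [(298, [0.603, 0.001, 0.197]), (301, [0.604, -0.006, 0.194]), (304, [0.605, -0.013, 0.186]), (307, [0.605, -0.02, 0.19])]
```

>>> move_tool --offsets '{"ticks":[[0.05, 0.035, 0, -4, 0.088], [0.1, 0.07, 0, -9, 0.088], [0.15, 0.105, 0, -13, 0.088], [0.2, 0.14, 0, -18, 0.088], [0.245, 0.17, 0, -22, 0.088], [0.29, 0.205, 0, -26, 0.088], [0.335, 0.235, 0, -30, 0.088], [0.381, 0.267, 0, -34, 0.088]]}'

```text
clock: 1.15
tool_pos: [0.4648, 0.309, 0.2178]
orientation: [-180.0, -0.0, 21.0]
force: [0.9, 1.2, 0.4]
opening: 0.0872
gripper_force: 0.0
```

Run:
```python
from h import *
import pickle
s=snap('wrist'); pickle.dump(s,open('w1.pkl','wb')); cv2.imwrite('pics/w1.png',s['frame'][:,:,::-1])
```

```text
(no output)
```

View pics/w1.png

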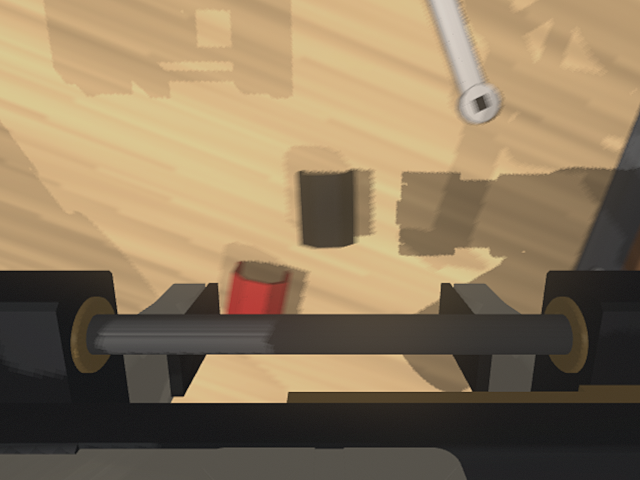

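The wrist view shows the black protector at about (328,208), already nearly square to the fingers. The red one is at (258,288), outside the finger paths. The tube and leg fits match the given sizes. Next I'll refine the protector's position.

Run:
```python
from h import *
import pickle
s=pickle.load(open('w1.pkl','rb')); P=cloud(s); F=s['frame'].astype(int)
m=np.zeros((480,640),np.uint8); roi=np.s_[150:262,285:400]
m[roi]=((P[roi][...,2]>0.03)&(F[roi].max(-1)<110))
cs,_=cv2.findContours(m,0,1); c=max(cs,key=cv2.contourArea); print(cv2.contourArea(c),cv2.minAreaRect(c))
mm=np.zeros_like(m);cv2.drawContours(mm,[c],-1,1,-1); q=P[mm>0]; q=q[q[:,2]>0.03]
print(np.percentile(q[:,2],[5,50,95]))
r=cv2.minAreaRect((q[:,:2]*1000).astype(np.float32)); print(r)
rp=np.array([ray(s,*p,0.044)[:2] for p in cv2.boxPoints(cv2.minAreaRect(c))]); print(rp.round(4),rp.mean(0))
o=status.get_obs(); print(o['tool_pos'],o['orientation'])
```

```text
3492.0 ((326.5159606933594, 210.39935302734375), (72.86173248291016, 51.83854675292969), 87.70938873291016)
[0.03548388 0.04549179 0.0472543 ]
((467.6763000488281, 312.3492736816406), (59.538089752197266, 42.34053039550781), 22.971078872680664)
[[0.4879 0.3432]
 [0.5042 0.3054]
 [0.4494 0.2809]
 [0.4322 0.3204]] [0.4684011  0.31246696]
[0.4674871  0.30493336 0.21765101] [1.79909330e+02 3.11945783e-02 2.10705343e+01]
```

Create prot.py:
```python
from h import *
def prot():
    s=snap('wrist'); P=cloud(s); F=s['frame'].astype(int)
    m=((P[...,2]>0.03)&(P[...,2]<0.06)&(F.max(-1)<110)).astype(np.uint8); m[265:]=0
    cs,_=cv2.findContours(m,0,1); c=max(cs,key=cv2.contourArea)
    rp=np.array([ray(s,*p,0.044)[:2] for p in cv2.boxPoints(cv2.minAreaRect(c))])
    mm=np.zeros_like(m);cv2.drawContours(mm,[c],-1,1,-1); q=P[mm>0]; q=q[q[:,2]>0.03]
    r=cv2.minAreaRect((q[:,:2]*1000).astype(np.float32))
    print(rp.mean(0).round(4),r)
```

```text
(no output)
```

>>> move_tool --offsets '{"ticks":[[0, 0, 0, 0, 0.088], [0, 0, 0, 0, 0.088]]}'

```text
clock: 1.45
tool_pos: [0.4636, 0.3108, 0.2176]
orientation: [-180.0, 0.0, 20.8]
force: [-0.2, 0.3, 0.6]
opening: 0.0875
gripper_force: 0.0
```

Run:
```python
from prot import *
for _ in range(3):
    prot(); o=status.get_obs(); print(o['clock'],o['tool_pos'],o['orientation'])
```

```text
[0.4669 0.315 ] ((466.60345458984375, 314.5062255859375), (59.79951477050781, 47.22028350830078), 22.748910903930664)
1.5 [0.46344758 0.3110985  0.21767071] [-1.79995910e+02  6.66266127e-03  2.08648175e+01]
[0.4669 0.3149] ((466.5946044921875, 314.519775390625), (59.75588607788086, 47.28208541870117), 22.759662628173828)
1.55 [0.46332508 0.3112996  0.21772377] [-1.79993717e+02  2.86651087e-03  2.08999695e+01]
[0.4669 0.3149] ((466.6591491699219, 314.540771484375), (59.62041473388672, 47.25741958618164), 22.826936721801758)
1.6 [0.46330305 0.31135134 0.21775022] [-1.79994558e+02  1.27834211e-03  2.09119433e+01]
```

>>> move_tool --offsets '{"ticks":[[0.0045, -0.002, 0.05, -2, 0.088], [0.0045, -0.002, 0.1, -2, 0.088], [0.0045, -0.002, 0.14, -2, 0.088], [0.0045, -0.002, 0.165, -2, 0.088], [0.0045, -0.002, 0.179, -2, 0.088], [0.0045, -0.002, 0.179, -2, 0.088], [0.0045, -0.002, 0.179, -2, 0.04], [0.0045, -0.002, 0.179, -2, 0.04]]}'

```text
clock: 2.6
tool_pos: [0.4679, 0.3146, 0.0399]
orientation: [-179.9, -0.1, 22.8]
force: [-0.7, -0.7, 0.8]
opening: 0.0732
gripper_force: 0.0
```

>>> move_tool --offsets '{"ticks":[[0, 0, 0, 0, 0.04], [0, 0, 0, 0, 0.04], [0, 0, 0, 0, 0.04], [0, 0, 0, 0, 0.04]]}'

```text
clock: 3.1
tool_pos: [0.4675, 0.3139, 0.0388]
orientation: [-180.0, -0.0, 22.8]
force: [-0.3, 0.3, -0.3]
opening: 0.0406
gripper_force: 0.0
```

>>> move_tool --offsets '{"ticks":[[0, 0, 0, 0, 0.03], [0, 0, 0, 0, 0.03], [0, 0, 0, 0, 0.03]]}'

```text
clock: 3.48
tool_pos: [0.4674, 0.3139, 0.0388]
orientation: [180.0, 0.0, 22.8]
force: [-0.7, -0.4, -0.1]
opening: 0.0302
gripper_force: 0.0
```

Run:
```python
from h import *
s=snap('wrist'); cv2.imwrite('pics/w2.png',s['frame'][:,:,::-1])
```

```text
(no output)
```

View pics/w2.png

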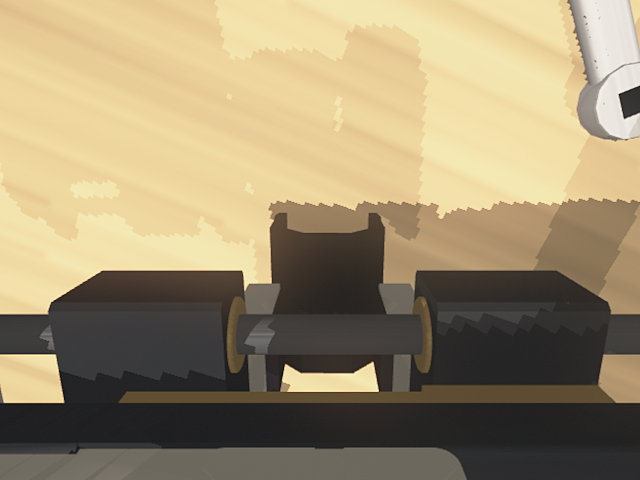

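The picture shows the protector between the fingers, spanning columns 272–385, while the opening reads only 30 mm with no force. I'll check with depth before moving.

Run:
```python
from h import *
s=snap('wrist'); P=cloud(s); T=status.get_obs(); R=Ro.from_euler('xyz',T['orientation'],degrees=True).as_matrix()
Q=(P-T['tool_pos'])@R
for v in (216,225,240,260,280,300,370):
    print(v,[(u,(Q[v,u]*1000).round(0).astype(int).tolist()) for u in range(250,420,15)])
# finger tips
print(T['opening'],T['gripper_force'])
```

```text
216 [(250, [28, -39, 38]), (265, [28, -31, 39]), (280, [29, -23, 30]), (295, [28, -16, 38]), (310, [27, -9, 40]), (325, [28, -2, 39]), (340, [28, 6, 39]), (355, [28, 13, 38]), (370, [29, 19, 29]), (385, [27, 28, 39]), (400, [28, 35, 39]), (415, [28, 43, 39])]
225 [(250, [23, -39, 38]), (265, [23, -31, 38]), (280, [29, -21, 12]), (295, [23, -17, 38]), (310, [23, -9, 39]), (325, [23, -2, 39]), (340, [23, 6, 38]), (355, [23, 13, 39]), (370, [26, 19, 25]), (385, [23, 28, 38]), (400, [23, 35, 38]), (415, [23, 43, 38])]
240 [(250, [16, -39, 38]), (265, [15, -32, 39]), (280, [25, -20, 1]), (295, [27, -13, -7]), (310, [27, -7, -8]), (325, [27, -1, -8]), (340, [27, 4, -7]), (355, [28, 10, -8]), (370, [26, 17, -1]), (385, [15, 28, 39]), (400, [15, 36, 38]), (415, [15, 43, 39])]
260 [(250, [4, -40, 40]), (265, [5, -32, 39]), (280, [16, -20, 1]), (295, [19, -13, -8]), (310, [19, -7, -7]), (325, [19, -1, -8]), (340, [19, 5, -7]), (355, [19, 10, -7]), (370, [17, 17, -1]), (385, [5, 28, 38]), (400, [5, 36, 39]), (415, [5, 43, 38])]
280 [(250, [-6, -40, 39]), (265, [-6, -33, 39]), (280, [8, -20, 1]), (295, [11, -13, -7]), (310, [11, -7, -8]), (325, [11, -1, -7]), (340, [11, 5, -7]), (355, [11, 11, -7]), (370, [8, 17, 0]), (385, [-6, 29, 38]), (400, [-5, 36, 38]), (415, [37, 19, -80])]
300 [(250, [12, -27, -30]), (265, [12, -22, -31]), (280, [10, -17, -26]), (295, [2, -14, -6]), (310, [2, -7, -8]), (325, [2, -1, -7]), (340, [2, 5, -8]), (355, [2, 11, -8]), (370, [8, 15, -22]), (385, [11, 20, -28]), (400, [12, 25, -30]), (415, [35, 18, -85])]
370 [(250, [13, -19, -76]), (265, [0, -19, -55]), (280, [-3, -15, -50]), (295, [-30, -14, -6]), (310, [-30, -8, -7]), (325, [-29, -1, -8]), (340, [-29, 5, -7]), (355, [-30, 11, -6]), (370, [-57, 22, 38]), (385, [0, 17, -55]), (400, [8, 19, -69]), (415, [18, 19, -85])]
0.0301211948026593 0.0
```

Run:
```python
from h import *
T=status.get_obs(); R=Ro.from_euler('xyz',T['orientation'],degrees=True).as_matrix()
for n in ('wrist','scene','top'):
    s=snap(n); P=cloud(s); Q=(P-T['tool_pos'])@R*1000
    k=(np.abs(Q[...,0])<14)&(np.abs(Q[...,1])>14)&(np.abs(Q[...,1])<60)&(Q[...,2]<32)&(Q[...,2]>-80)
    q=Q[k]; print(n,len(q))
    for lo in range(-80,32,10):
        b=q[(q[:,2]>=lo)&(q[:,2]<lo+10)]
        if len(b): print(lo,len(b),'y',b[:,1].min().round(),b[:,1].max().round(),'x',b[:,0].min().round(),b[:,0].max().round(), '|y|min',np.abs(b[:,1]).min().round())
    if n=='scene':
        vv,uu=np.where((np.linalg.norm(Q,axis=-1)<150)); print(vv.min(),vv.max(),uu.min(),uu.max())
        cv2.imwrite('pics/s2.png',cv2.resize(s['frame'][100:300,330:530,::-1],None,fx=3,fy=3,interpolation=cv2.INTER_CUBIC))
```

```text
wrist 6201
-80 501 y -20.0 20.0 x 3.0 14.0 |y|min 18.0
-70 508 y -20.0 20.0 x -3.0 12.0 |y|min 18.0
-60 1302 y -19.0 19.0 x -9.0 7.0 |y|min 15.0
-50 267 y -26.0 26.0 x -9.0 13.0 |y|min 15.0
-40 828 y -29.0 29.0 x -9.0 13.0 |y|min 15.0
-30 1126 y -31.0 31.0 x 3.0 13.0 |y|min 15.0
-20 693 y -31.0 31.0 x -1.0 12.0 |y|min 15.0
-10 557 y -20.0 18.0 x -6.0 14.0 |y|min 14.0
0 419 y -25.0 23.0 x 4.0 14.0 |y|min 17.0
scene 261
-80 9 y -24.0 -15.0 x -1.0 12.0 |y|min 15.0
-70 11 y -34.0 36.0 x -4.0 14.0 |y|min 18.0
-60 22 y -37.0 37.0 x 6.0 14.0 |y|min 18.0
-50 23 y -33.0 36.0 x -1.0 13.0 |y|min 17.0
-40 27 y -32.0 33.0 x -2.0 14.0 |y|min 14.0
-30 41 y -32.0 34.0 x -5.0 13.0 |y|min 14.0
-20 31 y -31.0 30.0 x -9.0 12.0 |y|min 15.0
-10 14 y -21.0 26.0 x -7.0 14.0 |y|min 14.0
0 29 y 15.0 26.0 x -12.0 13.0 |y|min 15.0
10 17 y 20.0 25.0 x -14.0 11.0 |y|min 20.0
20 30 y -24.0 25.0 x -14.0 14.0 |y|min 17.0
30 7 y -58.0 26.0 x -11.0 7.0 |y|min 18.0
193 283 408 500
top 7
-80 5 y 48.0 49.0 x -11.0 11.0 |y|min 48.0
-70 1 y 48.0 48.0 x 1.0 1.0 |y|min 48.0
30 1 y 40.0 40.0 x 10.0 10.0 |y|min 40.0
```

View pics/s2.png

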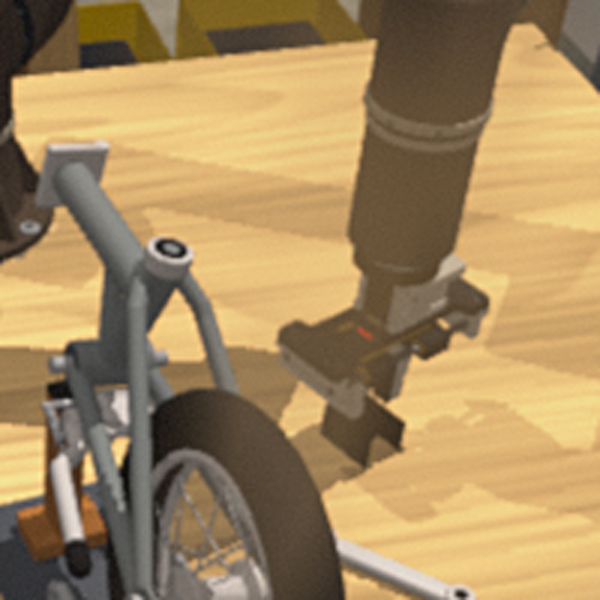

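The fingertips are really just above the crown, so the tips sit about 35 mm higher than the reported TCP implies. I'll measure the tip position in the tool frame.

>>> move_tool --offsets '{"ticks":[[0, 0, 0, 0, 0.088], [0, 0, 0, 0, 0.088], [0, 0, 0, 0, 0.088], [0, 0, 0, 0, 0.088]]}'

```text
clock: 4.22
tool_pos: [0.4674, 0.3139, 0.0388]
orientation: [-180.0, -0.0, 22.8]
force: [-0.3, 0.8, -0.6]
opening: 0.0649
gripper_force: 0.0
```

Run:
```python
from h import *
T=status.get_obs(); R=Ro.from_euler('xyz',T['orientation'],degrees=True).as_matrix()
s=snap('wrist'); P=cloud(s); Q=(P-T['tool_pos'])@R*1000
k=(np.abs(Q[...,0])<25)&(np.abs(Q[...,1])>35)&(np.abs(Q[...,1])<75)&(Q[...,2]<34)&(Q[...,2]>-75)
q=Q[k]
for lo in range(-75,34,5):
    b=q[(q[:,2]>=lo)&(q[:,2]<lo+5)]
    if len(b): print(lo,len(b),'x',b[:,0].min().round(),b[:,0].max().round(),'|y|',np.abs(b[:,1]).min().round(),np.abs(b[:,1]).max().round())
print(s['T_tool_cam'].round(4).tolist(), T['tool_pos'],T['opening'])
```

```text
-75 735 x 0.0 15.0 |y| 35.0 38.0
-70 581 x -4.0 12.0 |y| 35.0 38.0
-65 538 x -7.0 10.0 |y| 35.0 37.0
-60 585 x -10.0 7.0 |y| 35.0 37.0
-55 138 x -10.0 4.0 |y| 35.0 37.0
-45 140 x 11.0 13.0 |y| 36.0 50.0
-40 427 x 10.0 12.0 |y| 35.0 50.0
-35 504 x 7.0 12.0 |y| 35.0 49.0
-30 536 x 7.0 12.0 |y| 35.0 48.0
-25 385 x 10.0 13.0 |y| 35.0 48.0
-20 349 x 10.0 12.0 |y| 35.0 48.0
-15 100 x 10.0 12.0 |y| 35.0 48.0
-10 7 x 10.0 10.0 |y| 35.0 36.0
[[0.001, -0.9674, -0.2532, 0.0686], [1.0, 0.0011, -0.0002, 0.0002], [0.0005, -0.2532, 0.9674, -0.1671], [0.0, 0.0, 0.0, 1.0]] [0.46744876 0.31394787 0.03878325] 0.06489944493186449
```

>>> move_tool --offsets '{"ticks":[[0, 0, 0, 0, 0.088], [0, 0, 0, 0, 0.088], [0, 0, 0.01, 0, 0.088], [0, 0, 0.02, 0, 0.088]]}'

```text
clock: 4.78
tool_pos: [0.4673, 0.3138, 0.018]
orientation: [180.0, 0.0, 22.8]
force: [-0.3, -1.3, 0.8]
opening: 0.0877
gripper_force: 0.0
```

>>> move_tool --offsets '{"ticks":[[0, 0, 0.008, 0, 0.088], [0, 0, 0.015, 0, 0.088], [0, 0, 0.015, 0, 0.03], [0, 0, 0.015, 0, 0.03], [0, 0, 0.015, 0, 0.03], [0, 0, 0.015, 0, 0.03], [0, 0, 0.015, 0, 0.03], [0, 0, 0.015, 0, 0.03]]}'

```text
clock: 5.78
tool_pos: [0.4675, 0.3141, 0.004]
orientation: [-180.0, -0.0, 22.8]
force: [-1.0, -0.7, 2.2]
opening: 0.0476
gripper_force: 30.0
```

>>> move_tool --offsets '{"ticks":[[0, 0, -0.03, 0, 0.03], [0, 0, -0.08, 0, 0.03], [0, 0, -0.13, 0, 0.03], [0, 0, -0.18, 0, 0.03], [0, 0, -0.23, 0, 0.03], [0, 0, -0.28, 0, 0.03], [0, 0, -0.33, 0, 0.03], [0, 0, -0.36, 0, 0.03]]}'

```text
clock: 6.78
tool_pos: [0.4676, 0.314, 0.3664]
orientation: [-179.9, -0.1, 22.8]
force: [0.1, 0.4, -2.1]
opening: 0.0478
gripper_force: 30.0
```

Run:
```python
from h import *
T=status.get_obs(); R=Ro.from_euler('xyz',T['orientation'],degrees=True).as_matrix()
print(T['tool_pos'],T['orientation'],T['opening'],T['gripper_force'],T['force'])
print(R.T@(np.array([0.437,0.0448,0.36])-T['tool_pos']))
```

```text
[0.46758178 0.31399948 0.36643147] [-1.79929143e+02 -1.38235772e-01  2.28314858e+01] 0.04783992686903612 29.999730516137788 [ 0.12596683  0.36275887 -2.09499434]
[-0.13265618  0.23624869  0.00581927]
```

>>> move_tool --offsets '{"ticks":[[-0.02, 0.035, 0, 2, 0.03], [-0.045, 0.08, 0, 5, 0.03], [-0.07, 0.125, 0, 8, 0.03], [-0.095, 0.17, 0, 11, 0.03], [-0.115, 0.205, 0, 14, 0.03], [-0.128, 0.228, 0, 15.5, 0.03], [-0.1327, 0.2362, 0, 15.5, 0.03], [-0.1327, 0.2362, 0, 15.5, 0.03]]}'

```text
clock: 7.78
tool_pos: [0.4367, 0.0446, 0.3637]
orientation: [-180.0, 0.0, 7.3]
force: [1.0, 0.5, -0.6]
opening: 0.048
gripper_force: 30.0
```

Run:
```python
from h import *
T=status.get_obs(); R=Ro.from_euler('xyz',T['orientation'],degrees=True).as_matrix()
print(T['tool_pos'],T['orientation'],T['opening'],T['force'])
print(R.T@(np.array([0.437,0.0448,0.36])-T['tool_pos']))
s=snap('wrist'); cv2.imwrite('pics/w3.png',s['frame'][:,:,::-1]); P=cloud(s); Q=(P-T['tool_pos'])@R*1000
for v in range(40,300,20):
    row=Q[v]; k=np.where((row[:,2]<110)&(row[:,2]>30)&(np.abs(row[:,1])<60))[0]
    if len(k): print(v,k.min(),k.max(),row[k.min()].round(),row[(k.min()+k.max())//2].round(),row[k.max()].round())
```

```text
[0.43668074 0.0445811  0.3636779 ] [-1.79985541e+02  1.18014303e-03  7.30646171e+00] 0.048019360260137554 [ 0.97008489  0.51980627 -0.56028952]
[ 0.00034459 -0.0001756   0.00367794]
40 296 362 [114. -17.  74.] [112.  -0.  61.] [118.  19.  97.]
60 296 364 [104. -18.  75.] [103.   0.  63.] [109.  21. 110.]
80 297 358 [ 94. -17.  74.] [93. -1. 61.] [94. 15. 74.]
100 297 358 [ 84. -17.  72.] [83. -1. 62.] [84. 16. 74.]
120 297 357 [ 74. -18.  74.] [73. -1. 61.] [74. 15. 73.]
140 298 357 [ 63. -17.  73.] [63. -1. 61.] [63. 15. 73.]
160 298 357 [ 52. -17.  75.] [53. -1. 62.] [52. 16. 74.]
180 298 356 [ 41. -18.  75.] [43. -1. 62.] [41. 15. 74.]
200 299 356 [ 30. -17.  74.] [32. -1. 61.] [30. 15. 74.]
220 299 356 [ 18. -17.  75.] [21. -1. 62.] [18. 16. 75.]
240 299 355 [  6. -18.  76.] [ 9. -1. 63.] [ 6. 15. 74.]
```

View pics/w3.png

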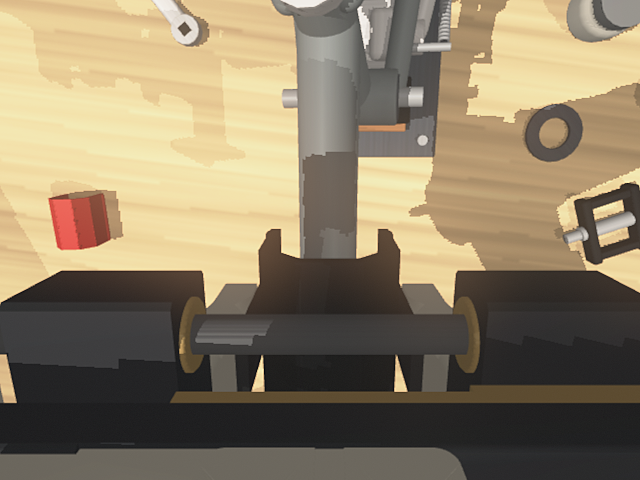

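The wrist view shows the tube passing straight under the protector's opening. The tube's edges are at columns 299–356 and its axis is 1 mm off, and its top reads 0.302 m, as expected. I'm lowering it now.

>>> move_tool --offsets '{"ticks":[[0, -0.001, 0.02, 0, 0.03], [0, -0.001, 0.04, 0, 0.03], [0, -0.001, 0.055, 0, 0.03], [0, -0.001, 0.07, 0, 0.03], [0, -0.001, 0.085, 0, 0.03], [0, -0.001, 0.095, 0, 0.03]]}'

```text
clock: 8.57
tool_pos: [0.4365, 0.0457, 0.2678]
orientation: [180.0, 0.0, 7.3]
force: [0.2, -0.6, -1.5]
opening: 0.0478
gripper_force: 30.0
```

>>> move_tool --offsets '{"ticks":[[0, 0, 0.003, 0, 0.03], [0, 0, 0.003, 0, 0.03]]}'

```text
clock: 8.82
tool_pos: [0.4368, 0.0457, 0.2659]
orientation: [180.0, -0.0, 7.3]
force: [0.6, 0.2, -1.5]
opening: 0.0478
gripper_force: 30.0
```

>>> move_tool --offsets '{"ticks":[[0, 0, 0.001, 0, 0.03], [0, 0, 0.001, 0, 0.088], [0, 0, 0.001, 0, 0.088], [0, 0, 0.001, 0, 0.088], [0, 0, 0.001, 0, 0.088], [0, 0, 0.001, 0, 0.088]]}'

```text
clock: 9.57
tool_pos: [0.4367, 0.0457, 0.2648]
orientation: [-180.0, -0.0, 7.3]
force: [-0.1, -0.7, 0.2]
opening: 0.0866
gripper_force: 0.0
```

>>> move_tool --offsets '{"ticks":[[0, 0, -0.02, 0, 0.088], [0, 0, -0.05, 0, 0.088], [0, 0, -0.09, 0, 0.088], [0, 0, -0.12, 0, 0.088], [0, 0, -0.12, 0, 0.088]]}'

```text
clock: 10.2
tool_pos: [0.4376, 0.046, 0.3871]
orientation: [-179.9, -0.2, 7.3]
force: [0.3, 0.3, -0.6]
opening: 0.0877
gripper_force: 0.0
```

Run:
```python
from h import *
T=status.get_obs(); R=Ro.from_euler('xyz',T['orientation'],degrees=True).as_matrix()
print(T['tool_pos'],T['orientation'])
s=snap('wrist'); cv2.imwrite('pics/w4.png',s['frame'][:,:,::-1]); P=cloud(s)
for v in range(120,285,20):
    row=P[v]; k=np.where((row[:,2]<0.33)&(row[:,2]>0.24)&(np.arange(640)>220)&(np.arange(640)<430))[0]
    if len(k): print(v,k.min(),k.max(),row[k.min()].round(3),row[(k.min()+k.max())//2].round(3),row[k.max()].round(3))
d=snap('top'); D=cloud(d); m=(d['frame'].max(-1)<70)&(D[...,2]>0.25)&(D[...,0]>0.38)&(D[...,0]<0.5); q=D[m]; print('top prot',len(q),q.mean(0),q.min(0),q.max(0))
cv2.imwrite('pics/t4.png',cv2.resize(d['frame'][160:340,220:340,::-1],None,fx=3,fy=3))
```

```text
[0.43762842 0.04603658 0.38707592] [-179.93478645   -0.23983639    7.33650867]
120 302 357 [0.51  0.072 0.287] [0.511 0.056 0.301] [0.514 0.039 0.289]
140 303 357 [0.498 0.07  0.289] [0.5   0.054 0.301] [0.502 0.037 0.289]
160 303 356 [0.486 0.069 0.29 ] [0.489 0.053 0.302] [0.49  0.036 0.291]
180 303 356 [0.474 0.067 0.289] [0.477 0.051 0.301] [0.478 0.035 0.29 ]
200 291 367 [0.461 0.073 0.293] [0.466 0.05  0.303] [0.468 0.026 0.294]
220 291 367 [0.449 0.072 0.294] [0.455 0.048 0.306] [0.455 0.025 0.294]
240 292 366 [0.436 0.07  0.294] [0.442 0.047 0.306] [0.442 0.023 0.294]
260 292 366 [0.423 0.068 0.294] [0.43  0.045 0.306] [0.429 0.021 0.292]
280 292 365 [0.409 0.067 0.293] [0.417 0.044 0.307] [0.416 0.02  0.293]
top prot 4498 [0.4355706  0.03299252 0.75375822] [ 0.38006164 -0.05217325  0.43441128] [0.48517661 0.21629083 0.84044252]
```

View pics/w4.png

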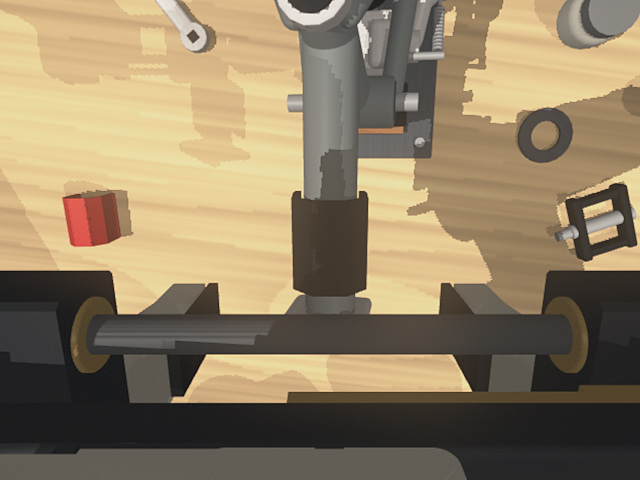

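The protector hangs centred on the tube (columns 292–366, crown at 0.306 m), with a gap at each end, and it is released. Next is the kickstand: I'll move over the leg and press it with the tip of the left finger.

>>> move_tool --offsets '{"ticks":[[0.045, 0.032, 0, 0, 0.088], [0.09, 0.064, 0, 0, 0.088], [0.135, 0.096, 0, 0, 0.088], [0.18, 0.13, 0, 0, 0.088], [0.221, 0.1586, 0, 0, 0.088], [0.221, 0.1586, 0.06, 0, 0.088], [0.221, 0.1586, 0.11, 0, 0.088], [0.221, 0.1586, 0.14, 0, 0.088]]}'

```text
clock: 11.3
tool_pos: [0.6742, -0.0836, 0.2397]
orientation: [-180.0, 0.4, 7.3]
force: [1.3, 0.1, 0.0]
opening: 0.0875
gripper_force: 0.0
```

>>> move_tool --offsets '{"ticks":[[0, 0, 0, 0, 0.088]]}'

```text
clock: 11.42
tool_pos: [0.6741, -0.0834, 0.2407]
orientation: [-180.0, 0.4, 7.3]
force: [0.4, -0.3, 0.6]
opening: 0.0874
gripper_force: 0.0
```

Run:
```python
from h import *
T=status.get_obs(); R=Ro.from_euler('xyz',T['orientation'],degrees=True).as_matrix()
print(T['tool_pos'],T['orientation'])
s=snap('wrist'); cv2.imwrite('pics/w5.png',s['frame'][:,:,::-1]); P=cloud(s);Q=(P-T['tool_pos'])@R*1000
for v in range(40,300,20):
    row=Q[v]; k=np.where((row[:,2]<90)&(row[:,2]>10)&(row[:,1]<0)&(row[:,1]>-110))[0]
    if len(k): print(v,[(u,row[u].round().astype(int).tolist()) for u in k[-22::7]])
```

```text
[ 0.67409495 -0.08343779  0.24065519] [-179.97551604    0.4216957     7.31955484]
40 [(np.int64(192), [111, -68, 61]), (np.int64(199), [112, -66, 67]), (np.int64(206), [112, -62, 66]), (np.int64(213), [113, -60, 70])]
60 [(np.int64(194), [102, -68, 63]), (np.int64(201), [103, -66, 67]), (np.int64(208), [103, -62, 68]), (np.int64(215), [104, -59, 70])]
80 [(np.int64(180), [92, -73, 55]), (np.int64(187), [93, -72, 62]), (np.int64(194), [93, -69, 64]), (np.int64(201), [95, -71, 82])]
100 [(np.int64(240), [82, -42, 45]), (np.int64(247), [82, -38, 41]), (np.int64(254), [82, -35, 44]), (np.int64(261), [82, -33, 48])]
120 [(np.int64(249), [73, -38, 41]), (np.int64(256), [73, -34, 40]), (np.int64(263), [73, -32, 44]), (np.int64(270), [73, -29, 49])]
140 [(np.int64(245), [64, -40, 41]), (np.int64(252), [64, -37, 41]), (
[... 290 characters left out ...]
 44]), (np.int64(255), [44, -38, 50])]
200 [(np.int64(231), [34, -49, 45]), (np.int64(238), [35, -45, 43]), (np.int64(245), [34, -42, 45]), (np.int64(252), [33, -40, 52])]
220 [(np.int64(227), [24, -52, 44]), (np.int64(234), [24, -48, 44]), (np.int64(241), [24, -45, 46]), (np.int64(248), [23, -42, 51])]
240 [(np.int64(224), [14, -54, 44]), (np.int64(231), [14, -50, 45]), (np.int64(238), [13, -47, 47]), (np.int64(245), [12, -45, 52])]
260 [(np.int64(219), [3, -58, 46]), (np.int64(227), [3, -53, 46]), (np.int64(234), [3, -50, 46]), (np.int64(241), [1, -47, 51])]
280 [(np.int64(217), [-9, -60, 47]), (np.int64(224), [-8, -56, 46]), (np.int64(231), [-9, -52, 47]), (np.int64(238), [-11, -50, 53])]
```

View pics/w5.png

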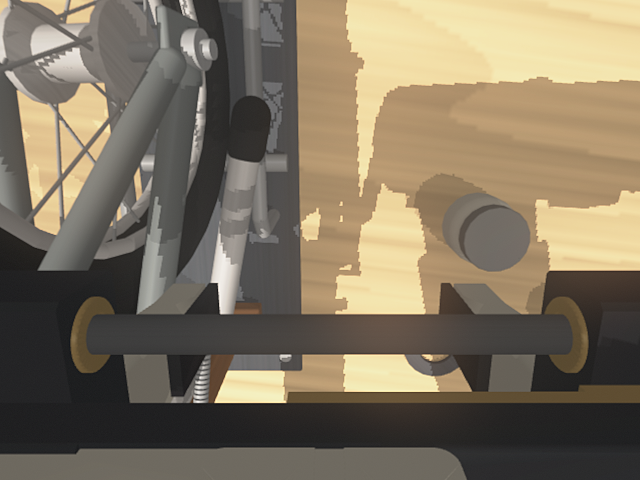

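The leg runs under the left finger: at tool x = 0 it is at y = -53 mm, with its top 45 mm below the TCP. The black foot ends near (250,98), and the jar at (485,235) stays clear. I'll press along the arc.

>>> move_tool --offsets '{"ticks":[[0.005, 0, 0.03, 0, 0.088], [0.005, 0, 0.05, 0, 0.088], [0.005, 0, 0.06, 0, 0.088], [0.004, 0.002, 0.07, 0, 0.088], [0.003, 0.004, 0.08, 0, 0.088], [0.001, 0.006, 0.09, 0, 0.088]]}'

```text
clock: 12.22
tool_pos: [0.6786, -0.0894, 0.1551]
orientation: [180.0, -0.1, 7.3]
force: [2.4, -0.9, 2.1]
opening: 0.0876
gripper_force: 1.3
```

>>> move_tool --offsets '{"ticks":[[0, 0, 0, 0, 0.088]]}'

```text
clock: 12.35
tool_pos: [0.6772, -0.0895, 0.1537]
orientation: [-180.0, 0.1, 7.3]
force: [1.3, 0.9, 1.4]
opening: 0.0878
gripper_force: 0.7
```

>>> move_tool --offsets '{"ticks":[[-0.004, 0.002, 0.01, 0, 0.088], [-0.01, 0.004, 0.02, 0, 0.088], [-0.016, 0.006, 0.03, 0, 0.088], [-0.023, 0.008, 0.038, 0, 0.088], [-0.031, 0.009, 0.044, 0, 0.088], [-0.031, 0.009, 0.044, 0, 0.088]]}'

```text
clock: 13.1
tool_pos: [0.6473, -0.1023, 0.1103]
orientation: [-180.0, 0.1, 7.3]
force: [1.5, 0.7, 1.5]
opening: 0.0874
gripper_force: 0.0
```

Run:
```python
from h import *
T=status.get_obs(); print(T['tool_pos'],T['force'])
for n in ('wrist','scene'):
    s=snap(n); cv2.imwrite(f'pics/{n}6.png',s['frame'][:,:,::-1])
```

```bash
python3 -c "
import cv2,numpy as np
a=cv2.imread('pics/wrist6.png')[:, :400];b=cv2.imread('pics/scene6.png')[140:380,250:450]
cv2.imwrite('pics/j6.png',np.hstack([a,cv2.resize(b,(400,480))]))"
```

```text
[ 0.64729625 -0.10228066  0.1103368 ] [1.54737446 0.69528837 1.54710452]
```

View pics/j6.png

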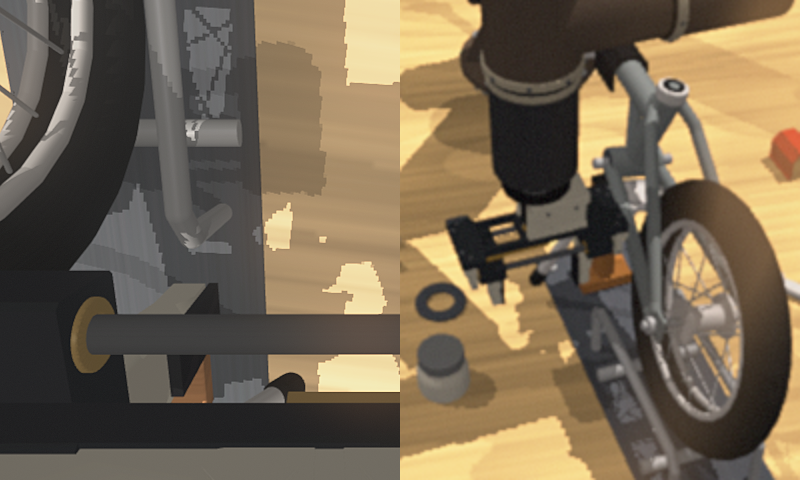

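The left half shows the foot now at about (290,385), far forward under the gripper, and nothing left under the finger, so the stand has snapped down. The bike still leans. I'll lift straight up, then check the foot from above.

>>> move_tool --offsets '{"ticks":[[0, 0, -0.03, 0, 0.088], [0, 0, -0.08, 0, 0.088], [0, 0, -0.13, 0, 0.088], [0, 0, -0.18, 0, 0.088], [0, 0, -0.23, 0, 0.088], [0, 0, -0.28, 0, 0.088], [0, 0, -0.28, 0, 0.088]]}'

```text
clock: 14.08
tool_pos: [0.6499, -0.1024, 0.3965]
orientation: [179.9, -0.5, 7.3]
force: [-0.3, -0.2, -0.7]
opening: 0.0875
gripper_force: 0.0
```

Run:
```python
from h import *
T=status.get_obs(); R=Ro.from_euler('xyz',T['orientation'],degrees=True).as_matrix()
print(T['tool_pos'],T['orientation'])
print('shift',R.T@(np.array([0.437,0.0465,0.387])-T['tool_pos']))
e=np.array([.9918,.1279]);n=np.array([-.1279,.9918]); o=np.array([.437,.0455])+.122*e-.054*n
for nm in ('scene','top'):
    s=snap(nm); cv2.imwrite(f'pics/{nm}7.png',s['frame'][:,:,::-1]); P=cloud(s); X=(P[...,:2]-o)@np.stack([e,n],1)
    k=(X[...,0]>-70)&(X[...,0]<180)&(X[...,1]<-.045)&(X[...,1]>-.14)&(P[...,2]>0.02)&(P[...,2]<0.24)
    q=np.c_[X[k],P[k][:,2]]
    for z in np.arange(.02,.24,.02):
        b=q[(q[:,2]>=z)&(q[:,2]<z+.02)&(q[:,0]<.2)]
        if len(b): print(nm,z.round(2),len(b),b.mean(0).round(3))
    for v in (276,300) if nm=='top' else ():
        k=np.where((P[v,:,2]>.27)&(P[v,:,2]<.33)&(np.arange(640)>240)&(np.arange(640)<300))[0]; 
        if len(k): print(v,k[0],k[-1])
cv2.imwrite('pics/j7.png',cv2.resize(cv2.imread('pics/scene7.png')[140:380,250:450],(500,600)))
```

```text
[ 0.6498611  -0.10235103  0.39653711] [179.91609977  -0.52334005   7.34125487]
shift [-0.19217531 -0.17484119  0.00752611]
scene 0.02 54 [ 0.108 -0.054  0.027]
scene 0.04 74 [ 0.023 -0.079  0.05 ]
scene 0.06 49 [ 0.011 -0.079  0.069]
scene 0.08 214 [ 0.12  -0.056  0.09 ]
scene 0.1 40 [-0.    -0.068  0.11 ]
scene 0.12 40 [ 0.004 -0.059  0.129]
scene 0.14 28 [ 0.005 -0.051  0.144]
top 0.02 6 [-0.063 -0.066  0.029]
top 0.04 36 [-0.008 -0.087  0.052]
top 0.06 41 [ 0.021 -0.073  0.072]
top 0.08 42 [ 0.024 -0.067  0.088]
top 0.1 24 [-0.011 -0.07   0.109]
top 0.12 31 [-0.004 -0.06   0.13 ]
top 0.14 27 [-0.    -0.051  0.146]
276 274 284
300 278 286
```

View pics/j7.png

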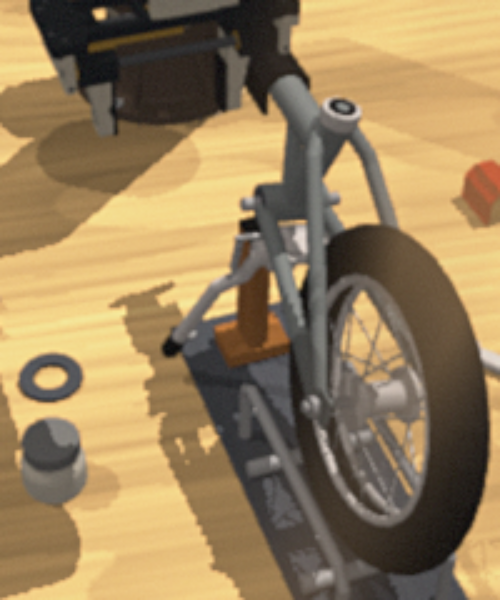

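The crop shows the stand down, with its foot at (172,348), just ahead of vertical, and the bike still leaning. Now back over the protector.

>>> move_tool --offsets '{"ticks":[[-0.035, -0.032, 0, 0, 0.088], [-0.075, -0.068, 0, 0, 0.088], [-0.115, -0.105, 0, 0, 0.088], [-0.155, -0.14, 0, 0, 0.088], [-0.18, -0.164, 0, 0, 0.088], [-0.192, -0.175, 0, 0, 0.088], [-0.192, -0.175, 0, 0, 0.088], [-0.192, -0.175, 0, 0, 0.088]]}'

```text
clock: 15.18
tool_pos: [0.436, 0.0469, 0.3902]
orientation: [180.0, 0.1, 7.3]
force: [0.5, 0.2, 1.0]
opening: 0.0879
gripper_force: 0.0
```

Run:
```python
from h import *
T=status.get_obs(); R=Ro.from_euler('xyz',T['orientation'],degrees=True).as_matrix()
print(T['tool_pos'],T['orientation'])
s=snap('wrist'); P=cloud(s); Q=(P-T['tool_pos'])@R*1000
for v in range(140,300,10):
    row=P[v]; k=np.where((row[:,2]<0.33)&(row[:,2]>0.24)&(np.arange(640)>240)&(np.arange(640)<420))[0]
    if len(k): print(v,k.min(),k.max(),row[(k.min()+k.max())//2].round(3),Q[v,k.min()].round(),Q[v,k.max()].round())
```

```text
[0.4360234  0.04685121 0.39024483] [1.79969150e+02 5.37991918e-02 7.32615263e+00]
140 304 358 [0.498 0.054 0.302] [ 63. -15. 102.] [ 63.  18. 102.]
150 304 358 [0.493 0.053 0.303] [ 56. -16. 102.] [ 57.  18. 101.]
160 305 358 [0.487 0.052 0.302] [ 50. -15. 101.] [ 50.  18. 105.]
170 305 357 [0.481 0.051 0.302] [ 44. -15. 100.] [ 44.  17. 100.]
180 305 357 [0.475 0.051 0.301] [ 38. -15. 101.] [ 38.  18. 103.]
190 293 367 [0.469 0.051 0.303] [ 28. -25. 127.] [ 28.  26. 127.]
200 292 368 [0.464 0.05  0.307] [ 26. -23.  97.] [26. 24. 97.]
210 293 368 [0.458 0.049 0.306] [ 20. -23.  97.] [20. 24. 97.]
220 293 368 [0.452 0.048 0.305] [ 13. -23.  97.] [13. 25. 97.]
230 293 367 [0.446 0.047 0.306] [  7. -23.  98.] [ 7. 24. 96.]
240 293 367 [0.439 0.047 0.305] [  0. -23.  97.] [ 1. 24. 96.]
250 294 367 [0.433 0.046 0.306] [ -6. -23.  97.] [-6. 24. 96.]
260 294 367 [0.427 0.045 0.306] [-13. -23.  97.] [-13.  25.  98.]
270 294 366 [0.42  0.044 0.306] [-20. -23.  97.] [-20.  24.  96.]
280 294 366 [0.414 0.043 0.306] [-27. -23.  96.] [-26.  24.  95.]
290 302 355 [0.407 0.044 0.305] [-50. -21. 138.] [-36.  17. 101.]
```

Run:
```python
from h import *
s=snap('wrist'); F=s['frame'].astype(int); hsv=cv2.cvtColor(s['frame'],cv2.COLOR_RGB2HSV)
P=cloud(s); A=[]
for v in range(30,150,6):
    # plate is bluish-grey (b>=r); wood has r>b
    d=(F[v,:,0]-F[v,:,2]); k=np.where((d<12)&(np.abs(P[v,:,2]-.005)<.008)&(np.arange(640)>380)&(np.arange(640)<480))[0]
    if len(k): A.append(np.r_[v,k.max(),ray(s,k.max()+.5,v,.005)[:2]])
A=np.array(A); print(A[::3].round(4))
e=np.array([.9918,.1279]);n=np.array([-.1279,.9918])
L=cv2.fitLine(A[:,2:].astype(np.float32),cv2.DIST_HUBER,0,.001,.001).ravel(); print('yaw',np.degrees(np.arctan2(L[1],L[0])))
tm=np.array([.437,.0455]); lat=(A[:,2:]-tm)@n; print('lateral edge rel tube',np.median(lat),lat.std(),'-> chock y of tube',-.075-np.median(lat))
```

```text
[[ 3.000e+01  4.370e+02  6.337e-01 -5.770e-02]
 [ 4.800e+01  4.330e+02  6.137e-01 -5.670e-02]
 [ 7.200e+01  4.330e+02  5.872e-01 -6.180e-02]
 [ 9.000e+01  4.340e+02  5.670e-01 -6.700e-02]
 [ 1.080e+02  4.320e+02  5.460e-01 -6.850e-02]
 [ 1.260e+02  4.310e+02  5.246e-01 -7.140e-02]
 [ 1.440e+02  4.300e+02  5.028e-01 -7.430e-02]]
yaw 7.3940225
lateral edge rel tube -0.12731029427814927 0.008742234114077926 -> chock y of tube 0.052310294278149275
```

>>> move_tool --offsets '{"ticks":[[0, 0.001, 0.04, 0, 0.088], [0, 0.001, 0.08, 0, 0.088], [0, 0.001, 0.105, 0, 0.088], [0, 0.001, 0.12, 0, 0.088], [0, 0.001, 0.126, 0, 0.088], [0, 0.001, 0.126, 0, 0.088]]}'

```text
clock: 16.02
tool_pos: [0.436, 0.046, 0.2651]
orientation: [180.0, -0.0, 7.3]
force: [-0.7, 0.4, 0.3]
opening: 0.0873
gripper_force: 0.0
```

The plate edge gives the tube's offset as about 53 mm at a yaw of 7.4°, which agrees with a lean of 0.19. Grip now.

>>> move_tool --offsets '{"ticks":[[0, 0, 0, 0, 0.03], [0, 0, 0, 0, 0.03], [0, 0, 0, 0, 0.03], [0, 0, 0, 0, 0.03], [0, 0, 0, 0, 0.03], [0, 0, 0, 0, 0.03]]}'

```text
clock: 16.77
tool_pos: [0.4356, 0.046, 0.2648]
orientation: [180.0, -0.0, 7.3]
force: [-0.6, 0.2, 0.8]
opening: 0.048
gripper_force: 30.0
```

>>> move_tool --offsets '{"ticks":[[0, 0.003, -0.0006, 0, 0.03], [0, 0.007, -0.0013, 0, 0.03], [0, 0.011, -0.002, 0, 0.03], [0, 0.015, -0.0025, 0, 0.03], [0, 0.019, -0.003, 0, 0.03], [0, 0.023, -0.0034, 0, 0.03], [0, 0.027, -0.0038, 0, 0.03], [0, 0.031, -0.0041, 0, 0.03]]}'

```text
clock: 17.77
tool_pos: [0.4399, 0.015, 0.2692]
orientation: [180.0, -0.0, 7.3]
force: [0.0, 1.1, 3.3]
opening: 0.0479
gripper_force: 30.0
```

>>> move_tool --offsets '{"ticks":[[0, 0.004, -0.0004, 0, 0.03], [0, 0.008, -0.0006, 0, 0.03], [0, 0.012, -0.0008, 0, 0.03], [0, 0.016, -0.0009, 0, 0.03], [0, 0.019, -0.0009, 0, 0.03], [0, 0.021, -0.0009, 0, 0.03], [0, 0.022, -0.0009, 0, 0.03], [0, 0.022, -0.0009, 0, 0.03]]}'

```text
clock: 18.77
tool_pos: [0.4424, -0.0067, 0.2699]
orientation: [180.0, -0.0, 7.3]
force: [-1.1, -1.0, 4.2]
opening: 0.0478
gripper_force: 30.0
```

Run:
```python
from h import *
T=status.get_obs(); print(T['tool_pos'],T['orientation'],T['gripper_force'])
e=np.array([.9918,.1279]);n=np.array([-.1279,.9918]); o=np.array([.437,.0455])+.122*e-.053*n
print('chock y of TCP',(T['tool_pos'][:2]-o)@n)
s=snap('wrist'); P=cloud(s)
for v in range(60,200,20):
    row=P[v]; k=np.where((row[:,2]<0.33)&(row[:,2]>0.27)&(np.arange(640)>240)&(np.arange(640)<420))[0]
    if len(k): m=ray(s,(k.min()+k.max())/2,v,.29); print(v,m.round(4),'chock y',((m[:2]-o)@n).round(4))
for nm in ('scene','top'):
    t=snap(nm); cv2.imwrite(f'pics/{nm}8.png',t['frame'][:,:,::-1])
a=cv2.imread('pics/scene8.png')[120:380,230:470];b=cv2.imread('pics/top8.png')[80:340,200:400]
cv2.imwrite('pics/j8.png',np.hstack([cv2.resize(a,(432,468)),cv2.resize(b,(360,468))]))
```

```text
[ 0.44237296 -0.00668171  0.26988462] [ 1.79993369e+02 -4.04851830e-03  7.32567753e+00] 30.002871938277167
chock y of TCP 0.0005603350237063393
60 [0.5316 0.0073 0.29  ] chock y 0.003
80 [0.5256 0.0065 0.29  ] chock y 0.003
100 [0.5195 0.0058 0.29  ] chock y 0.0031
120 [0.5133 0.0048 0.29  ] chock y 0.0029
140 [0.5068 0.0042 0.29  ] chock y 0.0031
160 [0.5003 0.0032 0.29  ] chock y 0.003
180 [0.4936 0.0024 0.29  ] chock y 0.003
```

View pics/j8.png

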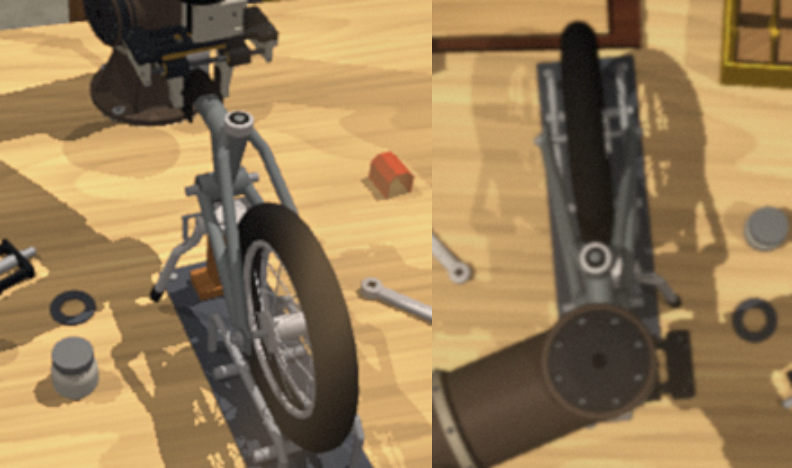

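The left half shows the bike upright, held through the protector, with the stand down. The top view on the right has the wheel in line with the seat tube, centred on the plate. The measured tube offset is 3 mm, about 0.01 rad. I'll let it settle, confirm it is still, and hand in.

>>> move_tool --offsets '{"ticks":[[0, 0.001, 0, 0, 0.03], [0, 0.001, 0, 0, 0.03], [0, 0.001, 0, 0, 0.03], [0, 0.001, 0, 0, 0.03], [0, 0.001, 0, 0, 0.03], [0, 0.001, 0, 0, 0.03]]}'

```text
clock: 19.68
tool_pos: [0.4425, -0.0075, 0.2699]
orientation: [180.0, -0.0, 7.3]
force: [-1.3, 0.2, 6.3]
opening: 0.0481
gripper_force: 30.0
```

Run:
```python
from h import *
from plant import job
n=np.array([-.1279,.9918]);e=np.array([.9918,.1279]); o=np.array([.437,.0455])+.122*e-.053*n
Y=[]
for _ in range(3):
    s=snap('wrist'); row=cloud(s)[120]; k=np.where((row[:,2]<0.33)&(row[:,2]>0.27)&(np.arange(640)>240)&(np.arange(640)<420))[0]
    Y.append((ray(s,(k.min()+k.max())/2,120,.29)[:2]-o)@n)
T=status.get_obs(); print(Y,T['gripper_force'],T['force'])
if max(np.abs(Y))<.006 and np.ptp(Y)<.002 and T['gripper_force']>20: print(job.close_job())
```

```text
[np.float64(0.0021054761653651853), np.float64(0.0021218815896673357), np.float64(0.002106647554457308)] 30.00367648051906 [-1.60450184 -0.57629998  4.53149746]
the job is handed in; nothing more can be done
None
```

I handed the job in at about 20 s: the protector hangs on the tube, the kickstand is down at its stop, and the bike is held still at about 0.01 rad off upright with a 30 N grip; no verdict was printed.

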